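# Hold the unscanned slide label up in the label reader

## Task

Three thick glass slides lie on the studs of the black drying block; two have been scanned already and were turned label down. Pick up the one that still lies label up: looking from above towards its frosted end, the small corner notch is on its right (on the other two it is on the left). Bring it frosted end first through the front mouth of the label reader and finish while still holding it there, level and square with the reader, the middle of its frosted label under the reader's lens and midway between floor and roof of the tunnel, touching no part of the reader; do not drop it, do not knock the reader, and leave the other slides and things alone.

Things in the scene. Friction and masses are not known exactly. Their poses are not given: they have to be found in the camera images.
- slide: Slide still to be scanned: thick glass plate 76 x 35 x 5 mm, flat, label up, loose on a stud (centred within 5 mm), any yaw, ends and long edges overhanging. Origin: centre of underside; x along the 76 mm to the frosted end, z up out of the label face. Frosted, pale: x = +20 to +38 mm; the rest clear. Notch: the right (-y) corner of the frosted end is missing, 12 x 12 mm.
- label (a point): Middle of the slide's frosted label, on its upper face: in the slide's frame 29 mm along +x, 0 in y, 5 mm above the underside.
- done_a: A slide already scanned, same plate but lying label down: seen from above with the frosted end ahead, the notch is on the left (+y). Origin: centre of the underside, x to its frosted end, z up. Rests on another stud, turned any way. Leave alone.
- done_b: Another slide already scanned, like done_a, on the remaining stud. Leave alone.
- block: Black drying block, fixed: plate 105 x 320 x 10 mm (block x from -35 to +70 mm) with three studs, 24 mm across, tops 36 mm above the table, at x = 0 and y = -110, 0, +110 mm from its origin (on the table). A slide lies on each stud; two vials stand on the plate at x = +57 mm.
- vial_a: Small capped amber glass vial, 16 mm across, 28 mm high, standing loose on the block between and behind the studs (block x = +57, y = -55 mm). Origin: its underside. Leave alone.
- vial_b: Like vial_a, at block x = +57, y = +55 mm. Leave alone.
- reader: Label reader, fixed. Origin on the table under the middle of its front edge; x points inwards, away from the front, z up. Tunnel open at the front: floor 50, roof 85 mm above the table, 78 mm wide between clear walls, 55 mm deep; roof slab 14 mm thick, 90 wide, a round black mark on top straight above the lens. Behind x = 55 mm a grey housing 110 wide, 130 high. Free table in front.
- window (a point): Point where the label must be held: under the lens, 14 mm inside the front edge on the centre line, midway between floor and roof (67.5 mm above the table). Axes like the reader's.
- bottle: White capped plastic bottle, 60 mm across, 130 mm high, standing at the back. Origin: underside. Leave alone.
- beaker: Open glass beaker, 64 mm across, 80 mm high, on the left. Origin: underside. Leave alone.
- slide_box: Closed grey slide box, 100 x 85 x 32 mm, on the right. Origin: underside. Leave alone.
- timer: White bench timer, 60 x 60 x 18 mm, lying low on the robot side, between block and reader. Origin: underside. Leave alone.
Not all that is in view belongs to the job. What is shaped like the slide but green or red is not meant.

How it is judged:
On the way:
1. the slide is in the grip, 10 mm or more clear above its stud (z of slide in the frame of block above 0.046 m and contact force between slide and the fingers above 1 N), for 0.2 s.
At the end, for the whole second after the job is handed in: Still held by the fingers, label up, level within 0.15 rad and within 0.17 rad of the reader's x axis, label middle within 7 mm of the window along and across and 9 mm in height, still, neither slide nor robot touching the reader; the other slides within 15 mm of their starts (x of label in the frame of window between -0.007 and 0.007 m and y of label in the frame of window between -0.007 and 0.007 m and z of label in the frame of window between -0.009 and 0.009 m and angle between the x axis of slide and the x axis of reader, either way round below 0.17 rad and angle between slide's own z axis and vertical below 0.15 rad and contact force between slide and the fingers above 1 N and contact force between each of slide, the arm, the fingers and reader below 0.1 N and linear speed of slide below 0.02 m/s and distance of each of done_a, done_b from where it was at the start of the episode below 0.015 m); the arm keeps its last pose, push and grip.
It fails at once if one of the other slides is moved by more than 15 mm (distance of any of done_a, done_b from where it was at the start of the episode above 0.015 m).
It fails at once if a bystander is moved by more than 25 mm (distance of any of vial_a, vial_b, bottle, beaker, slide_box, timer from where it was at the start of the episode above 0.025 m).
It fails at once if the slide is dropped: it falls to the table or the block's plate (height (world z) of slide below 0.02 m).
It fails at once if the reader is knocked: more than 15 N of contact (contact force between reader and anything else above 15 N).
It also fails if it takes over 40 s, if anything falls off the work surface, if the arm or the gripper's body presses on something with over 40 N, if the wrist force passes 120 N, or if a joint passes its speed limit or range.

## Robot

A 6-joint arm with a two-finger parallel gripper is mounted at the origin on the work surface. World frame = base frame: x ahead of the robot, y to its left, z up, the work surface at z = 0. Lengths are in m, angles in rad, forces in N, time in s.
With the tool pointing down it reaches from about 0.25 to 0.725 m from the base axis. Payload 9.7 kg.
Tool frame: the origin (TCP) lies at the very end of the fingers, on their centre line; the grasp point (between the pads) lies 19 mm behind it; z points along the fingers, y is the line along which they close (so a half turn about z gives the same grasp; the last joint's range is limited). The gripper opens to 85 mm and grips with 20 to 120 N. Pads are 22 mm wide; open, the fingers measure 114 mm over their backs; the gripper's body (76 mm by 85 mm) begins 54 mm behind the grasp point. The pads swing forward as they close: fully open they stand 13 mm farther back than shut.
Start: joints at [1.319, 0.087, 0.176, 1.66, 0, 1.571], TCP at [0.137, 0.533, 0.231] pointing down, gripper open.
Joint ranges: [-3.13, 3.13], [-0.85, 1.81], [-1.15, 1.24], [-2.2, 2.28], [-1.44, 1.52], [-3.14, 3.14]. Speed limits (rad/s): [2.22, 2.22, 2.57, 3.14, 3.14, 3.14].

## Interface

Orientations are given as a rotation vector (axis times angle).
In Python, from workcell import arm gives the robot as it stands. The module is installed in compiled form; this text tells all that it offers.
- The arm moves only by the tool drive_tool, never from a script. Its argument "increments" is a list of rows, each an object of numbers: "dx", "dy", "dz": the shift along the tool's x, y, z in units of 0.05 m (1.0 is 0.05 m); "turn": the turn about the tool's z in units of 30 degrees (1.0 is 30 degrees); "gripper": the gripper command: -1 is shut, 1 is fully open, values between are in proportion. A call has 1 to 8 rows; each row shifts and turns the commanded pose from where the row before left it, along the tool's axes as they then stand; what a row does not reach is not made up. A row lasts 1/8 s, in which the tool goes at most 62.5 mm and 10.7 degrees, less where a joint would pass 70% of its speed; a pose out of reach is approached as far as the arm can. A call with a number of a shift or a turn outside -1 to 1 is refused whole. A call with a gripper value outside its range is refused whole. The fingers move at their own pace and stop on an object; "grip_force" is the grip in N (left out, the last holds). Time passes only in rows, so rows that do not move let the fingers close. It gives the time, the measured TCP pose, the force, the opening and the grip force at its end, in the units of the state.
- arm.state(): the state, without advancing time (a new reading comes with each control period).
- arm.read_camera(name): name is "scene" or "top" or "wrist"; returns a dict with "color" (384x512x3 uint8, red, green, blue), "z_map" (384x512 float32, m along the optical axis (not along the pixel's ray), 0 where there is no reading), "fx", "fy", "cx", "cy" (pixels), "k1" (the pictures are not rectified: a ray, as slopes to the right and down, at radius r is drawn at 1 + k1 r^2 times it, then the intrinsics apply), "extrinsics" (4x4, takes a point from world to camera coordinates). Camera axes: x right, y down, z forward; pixel columns grow to the right and rows downward; lengths in m; the calibration is good to about 2 mm. A picture is of the moment at which its call begins.
- arm.finish_job(): hands the job in; it is judged then, once.
Trained networks look in a picture, given as the dict that the camera call returned (one of the last four; its "shot" number tells which), for a name from the list of things; names that differ only in an ending like _2 or _b are one class to them, and where a whole thing is asked for, a point or a joint stands for the part that bears it (a point fixed in the world has none). Each returns a list of dicts, best first, with "confidence" (0 to 1); they miss things now and then, are a little off and sometimes report something else, mostly with a low value. They report only what shows in the picture. A call takes as long as a camera call. They do not tell look-alikes from the thing itself.
- arm.recognise(picture, thing): "location" ([column, row] in pixels, amid what is visible of it).
- arm.masks_of(picture, thing): "mask" (384x512 bool, what is visible of it) and "location" ([column, row] in pixels, amid what is visible of it).
- arm.mark_of(picture, thing): "location" ([column, row] in pixels: a listed point, or the origin of a listed thing).
The state is a dict: "t": time; "qpos": joint angles; "qd": joint speeds; "effort": joint torques, N m; "eef_pos": TCP position; "tool_rot": TCP orientation; "ft_force": force on the tool from outside, world axes, zero at the start; "torque": the same for the moment, N m; "opening": opening from 0.0 (shut) to 1.0 (fully open); "finger_force": force on a finger pad.
Only numpy, scipy, OpenCV 4.12 (cv2) and the standard library are available. Lean on these libraries where they do the work, as an engineer would, in place of code of your own. Each camera call takes 0.05 s, during which the arm holds its last target. There are 200 camera calls.

## Working session

There is one attempt and no reset: what is moved stays moved. The work goes in short steps, Python scripts to look and compute and a tool call to move; the robot and the scene stay as the last step left them, time stands still between calls to the robot, and variables do not carry over. Pictures are saved under pics/ and viewed, at most 10 in all, crops included, and the job is handed in when it is done.

Besides the shell and the picture viewer there is one more tool, called after ">>>" as name(argument=value, ...) on one line, values as JSON. drive_tool: Moves the arm, as the interface text tells. Its arguments: {"type":"object","properties":{"increments":{"type":"array"},"grip_force":{"type":"number"}},"required":["increments"]}

```bash
mkdir -p pics; cat > h.py <<'E'
import numpy as np,cv2
from workcell import arm
def save(p,n): cv2.imwrite('pics/'+n,p['color'][:,:,::-1])
def ray(p,uv):
    d=np.array([(uv[0]-p['cx'])/p['fx'],(uv[1]-p['cy'])/p['fy']]);s=d.copy()
    for _ in range(20): s=d/(1+p['k1']*(s@s))
    return np.array([s[0],s[1],1.])
def onplane(p,uv,z):
    E=p['extrinsics'];R=E[:3,:3];t=E[:3,3];c=-R.T@t;d=R.T@ray(p,uv)
    return c+d*(z-c[2])/d[2]
def proj(p,X):
    q=p['extrinsics']@np.r_[X,1];s=q[:2]/q[2];s=s*(1+p['k1']*(s@s))
    return np.array([s[0]*p['fx']+p['cx'],s[1]*p['fy']+p['cy']])
def atdepth(p,uv):
    z=p['z_map'][int(round(uv[1])),int(round(uv[0]))];q=ray(p,uv)*z;E=p['extrinsics']
    return E[:3,:3].T@(q-E[:3,3])
E
python3 - <<'E'
from h import *
np.set_printoptions(precision=4,suppress=True)
s=arm.state();print({k:np.round(v,3) for k,v in s.items()})
T=arm.read_camera('top');S=arm.read_camera('scene')
cv2.imwrite('pics/top.png',cv2.resize(T['color'],(800,600),interpolation=cv2.INTER_CUBIC)[:,:,::-1]);save(S,'scene.png')
for nm,p in(('top',T),('scene',S)):
    print(nm,p['fx'],p['k1'],p['extrinsics'])
    for th in ['slide','label','block','reader','window','vial_a','timer','slide_box','bottle','beaker']:
        for r in arm.mark_of(p,th)[:5]:
            print(th,round(r['confidence'],2),np.round(r['location'],1),onplane(p,r['location'],{'slide':.036,'label':.041,'window':.0675,'vial_a':.01}.get(th,0)))
E
```

```text
{'t': np.float64(0.0), 'qpos': array([ 1.319,  0.087,  0.175,  1.66 , -0.   ,  1.571]), 'qd': array([-0.   , -0.001,  0.001, -0.   , -0.002,  0.002]), 'effort': array([ -0.   , -52.04 ,  46.48 ,   0.017,  -0.   ,  -0.   ]), 'eef_pos': array([0.137, 0.532, 0.231]), 'tool_rot': array([-0.394, -3.117,  0.002]), 'ft_force': array([-0.155, -0.036,  0.472]), 'torque': array([-0.053,  0.046, -0.018]), 'finger_force': np.float64(0.0), 'opening': np.float64(1.002)}
top 408.1784428121874 -0.029185104155332233 [[-0.0183 -0.9998  0.0049 -0.0477]
 [-0.9981  0.018  -0.059   0.5451]
 [ 0.0589 -0.006  -0.9982  1.31  ]
 [ 0.      0.      0.      1.    ]]
slide 0.81 [363.6 178.3] [ 0.5919 -0.4126  0.036 ]
slide 0.6 [325.2 191.7] [ 0.5509 -0.2873  0.036 ]
slide 0.6 [335.2 245.6] [ 0.3783 -0.3144  0.036 ]
label 0.74 [322.5 184. ] [ 0.5754 -0.2785  0.041 ]
label 0.57 [351.7 178.2] [ 0.5924 -0.3729  0.041 ]
label 0.47 [340.7 241.5] [ 0.3913 -0.3313  0.041 ]
block 0.74 [288.2 201.6] [ 0.5228 -0.171   0.    ]
reader 0.8 [157.8 206.2] [0.5154 0.2577 0.    ]
reader 0.57 [151.6 202.2] [0.529 0.278 0.   ]
reade
[... 797 characters left out ...]
59 [207.7 171.4] [ 0.5592 -0.2681  0.036 ]
slide 0.49 [234.1 148.1] [ 0.3925 -0.2865  0.036 ]
slide 0.23 [312.4 251.8] [0.5522 0.2769 0.036 ]
label 0.59 [185.1 163.8] [ 0.5993 -0.3603  0.041 ]
label 0.42 [205.1 170. ] [ 0.5643 -0.2776  0.041 ]
block 0.87 [230.7 187.1] [ 0.5305 -0.1651 -0.    ]
reader 0.75 [313.6 250.5] [0.5249 0.2646 0.    ]
window 0.57 [312.4 238. ] [0.5256 0.2503 0.0675]
vial_a 0.52 [210.3 186.3] [ 0.591  -0.2198  0.01  ]
vial_a 0.39 [232.4 199.2] [ 0.5741 -0.1098  0.01  ]
timer 0.78 [296.4 201.4] [ 0.3982  0.0707 -0.    ]
slide_box 0.71 [202.7 127.3] [ 0.3781 -0.5042 -0.    ]
bottle 0.71 [225.7 252.8] [0.7579 0.0451 0.    ]
beaker 0.81 [379.6 251. ] [0.3567 0.4354 0.    ]
```

View pics/top.png

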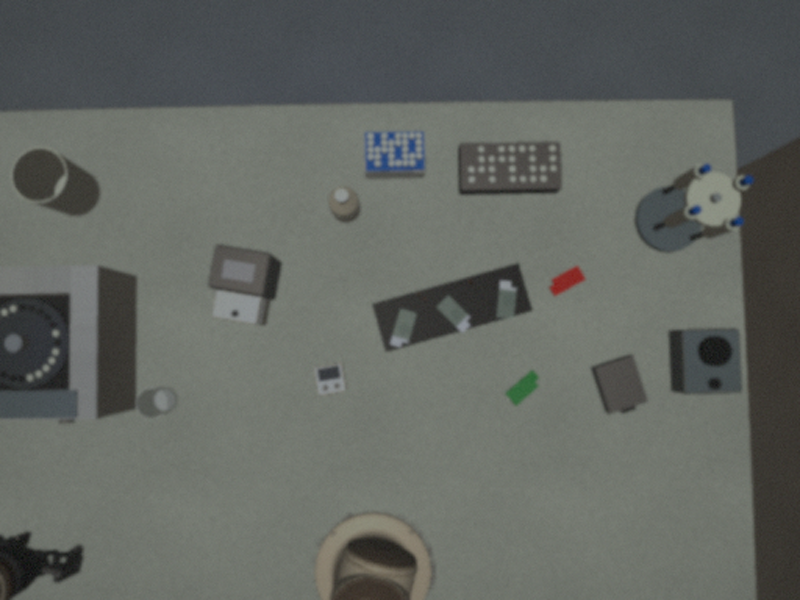

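View pics/scene.png

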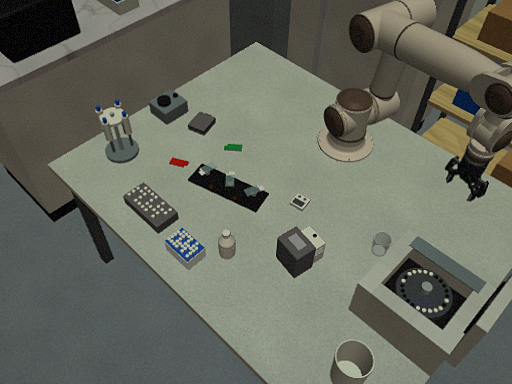

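Lookalikes for the slide in top.png: block slides at (403,328), (453,312) and (507,300). The red (567,280) and green (521,387) plates are not meant. The notches are too small to see here, so I'll use the wrist camera over the block.

```bash
cat >> h.py <<'E'
from scipy.spatial.transform import Rotation as Ro
np.set_printoptions(precision=4,suppress=True)
def togo(target,yaw=None):
    """shift in tool axes (units) to world target; yaw = desired world angle of tool y axis (mod pi), turn units"""
    s=arm.state();R=Ro.from_rotvec(s['tool_rot']).as_matrix()
    print('t',s['t'],'pos',s['eef_pos'],'q',s['qpos'],'tool z',R[:,2])
    a=np.arctan2(R[1,1],R[0,1]);print('tool y yaw',a,'d units',R.T@(np.array(target)-s['eef_pos'])/.05)
    if yaw is not None:
        d=(yaw-a+np.pi/2)%np.pi-np.pi/2; print('turn units (tool z down: negative of world)',-d/np.radians(30))
E
python3 - <<'E'
from h import *
togo([.47,-.16,.30])
W=arm.read_camera('wrist');E=W['extrinsics'];s=arm.state();R=Ro.from_rotvec(s['tool_rot']).as_matrix()
print('cam in tool',R.T@(-E[:3,:3].T@E[:3,3]-s['eef_pos']),'axes\n',R.T@E[:3,:3].T,W['fx'])
E
```

```text
t 1.1 pos [0.137  0.5326 0.2313] q [1.319  0.0869 0.1759 1.6598 0.     1.5707] tool z [-0.  0. -1.]
tool y yaw 1.3189992677718565 d units [ -9.9004 -11.7571  -1.3744]
cam in tool [ 0.08    0.0009 -0.1427] axes
 [[-0.0004 -0.9502 -0.3118]
 [ 1.     -0.0006  0.0007]
 [-0.0009 -0.3118  0.9502]] 301.27980033500995
```

>>> drive_tool(increments=[{"dx": -0.6,"dy": -0.7,"dz": -0.1},{"dx": -0.6,"dy": -0.7,"dz": -0.1},{"dx": -0.6,"dy": -0.7,"dz": -0.1},{"dx": -0.6,"dy": -0.7,"dz": -0.1},{"dx": -0.6,"dy": -0.7,"dz": -0.1},{"dx": -0.6,"dy": -0.7,"dz": -0.1},{"dx": -0.6,"dy": -0.7,"dz": -0.1},{"dx": -0.6,"dy": -0.7,"dz": -0.1}])

```text
$.increments[0]: bad value
```

>>> drive_tool(increments=[{"dx": -0.6,"dy": -0.7,"dz": -0.1},{"dx": -0.6,"dy": -0.7,"dz": -0.1},{"dx": -0.6,"dy": -0.7,"dz": -0.1},{"dx": -0.6,"dy": -0.7,"dz": -0.1},{"dx": -0.6,"dy": -0.7,"dz": -0.1},{"dx": -0.6,"dy": -0.7,"dz": -0.1},{"dx": -0.5,"dy": -0.7,"dz": 0},{"dx": 0}])

```text
$.increments[0]: bad value
```

```bash
python3 - <<'E'
from h import *
togo([.47,-.16,.30])
W=arm.read_camera('wrist');cv2.imwrite('pics/w1.png',cv2.resize(W['color'],(800,600),interpolation=cv2.INTER_CUBIC)[:,:,::-1])
np.save('w1.npy',W,allow_pickle=True)
for th,z in (('slide',.036),('label',.041),('block',0),('vial_a',.01)):
    for r in arm.mark_of(W,th)[:5]: print(th,round(r['confidence'],2),np.round(r['location'],1),onplane(W,r['location'],z))
E
```

```text
t 1.15 pos [0.137  0.5327 0.2313] q [ 1.319   0.0869  0.1759  1.6597 -0.      1.5708] tool z [ 0.  0. -1.]
tool y yaw 1.3189891652725212 d units [ -9.9009 -11.7573  -1.3746]
```

View pics/w1.png

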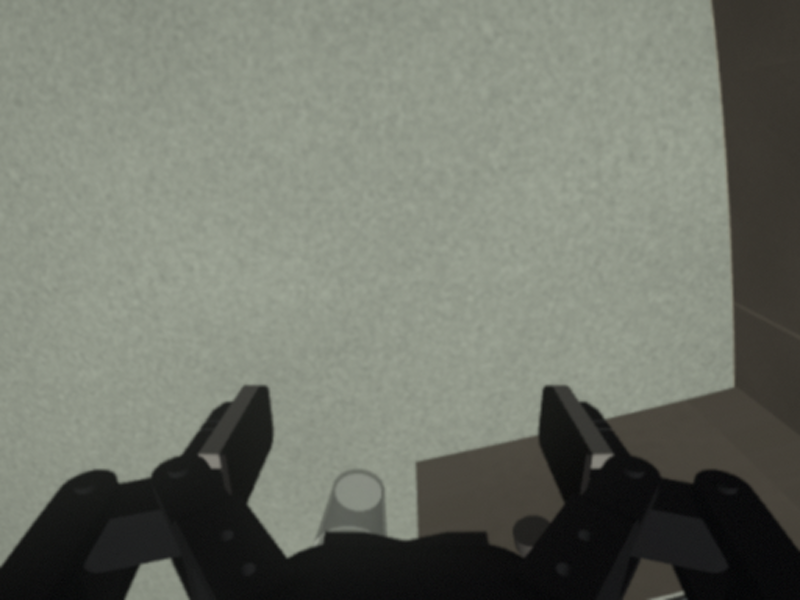

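>>> drive_tool(increments=[{"dx": -0.6,"dy": -0.7,"dz": -0.1,"turn": 0,"gripper": 1},{"dx": -0.6,"dy": -0.7,"dz": -0.1,"turn": 0,"gripper": 1},{"dx": -0.6,"dy": -0.7,"dz": -0.1,"turn": 0,"gripper": 1},{"dx": -0.6,"dy": -0.7,"dz": -0.1,"turn": 0,"gripper": 1},{"dx": -0.6,"dy": -0.7,"dz": -0.1,"turn": 0,"gripper": 1},{"dx": -0.6,"dy": -0.7,"dz": -0.1,"turn": 0,"gripper": 1},{"dx": -0.6,"dy": -0.7,"dz": -0.1,"turn": 0,"gripper": 1},{"dx": -0.6,"dy": -0.7,"dz": -0.1,"turn": 0,"gripper": 1}])

```text
t: 2.4
eef_pos: [0.3001, 0.2003, 0.2716]
tool_rot: [0.394, 3.116, 0.001]
ft_force: [1.1, 0.4, -0.2]
opening: 0.999
finger_force: 0.0
```

>>> drive_tool(increments=[{"dx": -0.6,"dy": -0.7,"dz": -0.1,"turn": 0,"gripper": 1},{"dx": -0.6,"dy": -0.7,"dz": -0.1,"turn": 0,"gripper": 1},{"dx": -0.6,"dy": -0.7,"dz": -0.1,"turn": 0,"gripper": 1},{"dx": -0.6,"dy": -0.7,"dz": -0.1,"turn": 0,"gripper": 1},{"dx": -0.6,"dy": -0.7,"dz": -0.1,"turn": 0,"gripper": 1},{"dx": -0.6,"dy": -0.7,"dz": -0.1,"turn": 0,"gripper": 1},{"dx": -0.6,"dy": -0.7,"dz": 0,"turn": 0,"gripper": 1},{"dx": 0,"dy": 0,"dz": 0,"turn": 0,"gripper": 1}])

```text
t: 3.4
eef_pos: [0.4427, -0.0901, 0.3005]
tool_rot: [-0.4, -3.115, 0.0]
ft_force: [-0.7, 0.7, -0.9]
opening: 0.999
finger_force: 0.0
```

```bash
cat > look.py <<'E'
from h import *
import sys
togo([.47,-.16,.30])
W=arm.read_camera('wrist');cv2.imwrite(f'pics/{sys.argv[1]}.png',cv2.resize(W['color'],(800,600),interpolation=cv2.INTER_CUBIC)[:,:,::-1])
np.save(sys.argv[1]+'.npy',W,allow_pickle=True)
for th,z in (('slide',.036),('label',.041),('block',0),('vial_a',.01)):
    for r in arm.mark_of(W,th)[:5]: print(th,round(r['confidence'],2),np.round(r['location'],1),onplane(W,r['location'],z))
E
python3 look.py w2
```

```text
t 3.4 pos [ 0.4427 -0.0901  0.3005] q [-0.2006 -0.1073  0.12    1.7993 -0.0003  0.0547] tool z [-0.0013 -0.     -1.    ]
tool y yaw 1.3155366614553312 d units [-0.8808 -1.2151  0.0088]
slide 0.88 [157.3 255.3] [ 0.5572 -0.2823  0.036 ]
slide 0.71 [100.1 141.7] [ 0.3705 -0.2976  0.036 ]
slide 0.71 [486.7 140.3] [0.5041 0.2287 0.036 ]
slide 0.7 [ 98.9 278.9] [ 0.5754 -0.3935  0.036 ]
label 0.87 [105.8 273.5] [ 0.5661 -0.3737  0.041 ]
label 0.57 [ 87.9 157.6] [ 0.3862 -0.321   0.041 ]
block 0.68 [220.6 214.7] [ 0.53   -0.1754  0.    ]
vial_a 0.68 [215.2 222. ] [ 0.536  -0.1848  0.01  ]
vial_a 0.57 [205.3 255.1] [ 0.5885 -0.2184  0.01  ]
```

View pics/w2.png

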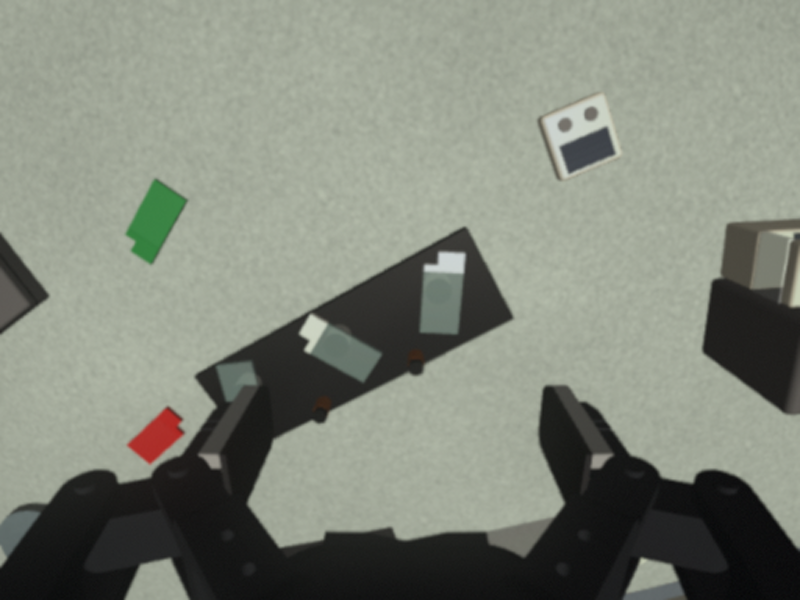

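>>> drive_tool(increments=[{"dx": -0.2,"dy": -0.75,"dz": 0.25,"turn": 0,"gripper": 1},{"dx": -0.2,"dy": -0.75,"dz": 0.25,"turn": 0,"gripper": 1},{"dx": -0.2,"dy": -0.75,"dz": 0.25,"turn": 0,"gripper": 1},{"dx": -0.2,"dy": -0.75,"dz": 0.25,"turn": 0,"gripper": 1},{"dx": 0,"dy": 0,"dz": 0,"turn": 0,"gripper": 1}])

```text
t: 4.28
eef_pos: [0.4429, -0.2439, 0.2501]
tool_rot: [-0.396, -3.115, -0.001]
ft_force: [-0.3, -0.0, 0.3]
opening: 1.004
finger_force: 0.0
```

```bash
python3 look.py w3; python3 - <<'E'
from h import *
W=np.load('w3.npy',allow_pickle=True).item()
c=proj(W,[.555,-.285,.04]);print(c)
x,y=max(0,int(c[0])-70),max(0,int(c[1])-60)
cv2.imwrite('pics/c3.png',cv2.resize(W['color'][y:y+120,x:x+140],None,fx=5,fy=5,interpolation=cv2.INTER_CUBIC)[:,:,::-1]);print(x,y)
E
```

```text
t 4.275 pos [ 0.4429 -0.2439  0.2501] q [-0.5032 -0.0098  0.113   1.6952 -0.0002 -0.2501] tool z [-0.0016  0.0006 -1.    ]
tool y yaw 1.317733770813184 d units [-0.1021  1.76   -0.9968]
slide 0.97 [251.  247.2] [ 0.5533 -0.2826  0.036 ]
slide 0.76 [175.  278.4] [ 0.5747 -0.3984  0.036 ]
slide 0.69 [185.3 113.4] [ 0.3664 -0.3115  0.036 ]
label 0.9 [172.8 134.6] [ 0.3856 -0.3322  0.041 ]
label 0.85 [184.6 269.6] [ 0.5616 -0.3782  0.041 ]
label 0.58 [251.8 266.6] [ 0.5795 -0.2884  0.041 ]
block 0.81 [319.  200.3] [ 0.5253 -0.178   0.    ]
block 0.15 [ 53.  158.8] [ 0.3745 -0.5189  0.    ]
vial_a 0.75 [375.4 218.1] [ 0.5674 -0.1072  0.01  ]
vial_a 0.69 [474.8 292.8] [0.7415 0.0374 0.01  ]
vial_a 0.68 [301.4 251. ] [ 0.5913 -0.2184  0.01  ]
vial_a 0.56 [251.6 248.4] [ 0.5691 -0.2866  0.01  ]
[249.4948 250.1641]
179 190
```

View pics/c3.png

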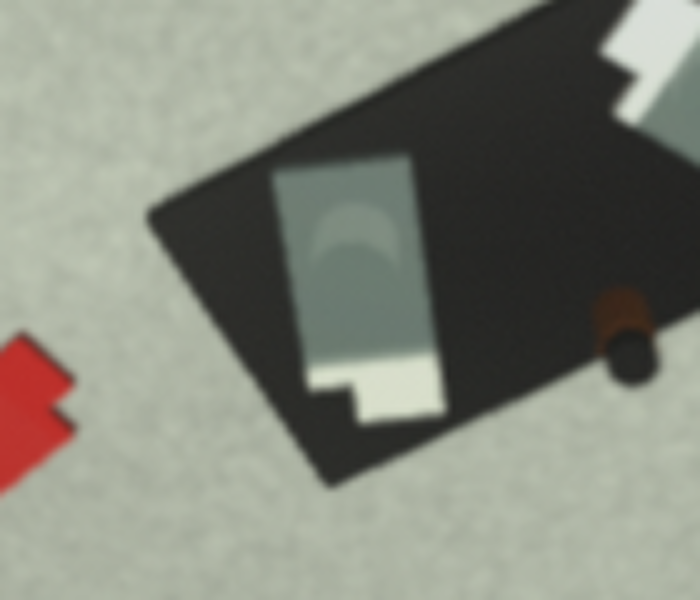

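The target is the far (-y) slide: in crop c3 its frosted end is at the bottom (400,390) and the notch at (330,405), which is on the right when looking towards that end. The other two slides have the notch on the left. Next I'll fit its pose.

```bash
python3 - <<'E'
from h import *
W=np.load('w3.npy',allow_pickle=True).item()
m=np.array([[-38,-17.5],[-38,17.5],[38,17.5],[38,-5.5],[26,-5.5],[26,-17.5],[20,-17.5],[20,17.5]])/1e3
c=np.array([[273,170],[410,155],[445,412],[358,424],[352,384],[308,390],[305,368],[436,352]])
uv=(c+.5)/5-.5+[179,190]
P=np.array([onplane(W,q,.041)[:2] for q in uv])
H=(m-m.mean(0)).T@(P-P.mean(0));U,S,V=np.linalg.svd(H);R=V.T@np.diag([1,np.linalg.det(V.T@U.T)])@U.T
t=P.mean(0)-R@m.mean(0);print('centre',t,'yaw',np.arctan2(R[1,0],R[0,0]));print((P-(m@R.T+t))*1e3)
g=t+R@[-.014,0]
togo([*g,.1],np.arctan2(R[1,1],R[0,1]));print(g)
E
```

```text
centre [ 0.5529 -0.2828] yaw -0.13073039276953896
[[-0.6883  0.1877]
 [-0.5271  0.3987]
 [ 0.2078  0.5262]
 [ 0.9564 -0.522 ]
 [ 0.2587 -0.3564]
 [ 0.6737 -0.4534]
 [-0.1709 -0.1526]
 [-0.7103  0.3718]]
t 4.525 pos [ 0.4437 -0.2421  0.252 ] q [-0.4996 -0.0123  0.1143  1.6962  0.0001 -0.2493] tool z [ 0.001  -0.0004 -1.    ]
tool y yaw 1.320471872360442 d units [-2.0367 -0.2793  3.0432]
turn units (tool z down: negative of world) -0.2284078329408992
[ 0.539  -0.2809]
```

>>> drive_tool(increments=[{"dx": -0.5,"dy": -0.07,"dz": 0.6,"turn": 0,"gripper": 0.3},{"dx": -0.5,"dy": -0.07,"dz": 0.6,"turn": 0,"gripper": 0.3},{"dx": -0.5,"dy": -0.07,"dz": 0.6,"turn": 0,"gripper": 0.3},{"dx": -0.54,"dy": -0.07,"dz": 0.6,"turn": 0,"gripper": 0.3},{"dx": 0,"dy": 0,"dz": 0.6,"turn": -0.23,"gripper": 0.3},{"dx": 0,"dy": 0,"dz": 0,"turn": 0,"gripper": 0.3},{"dx": 0,"dy": 0,"dz": 0,"turn": 0,"gripper": 0.3}])

```text
t: 5.4
eef_pos: [0.5392, -0.2818, 0.1031]
tool_rot: [0.209, 3.133, -0.001]
ft_force: [-0.4, -0.2, 0.7]
opening: 0.656
finger_force: 0.0
```

```bash
python3 - <<'E'
from h import *
W=arm.read_camera('wrist')
cv2.imwrite('pics/w4.png',W['color'][:,:,::-1])
togo([.539,-.2809,.0175],1.440);print(arm.state()['opening'])
for th in('slide','label'):
  for r in arm.mark_of(W,th)[:3]: print(th,round(r['confidence'],2),np.round(r['location'],1),onplane(W,r['location'],.036 if th=='slide' else .041))
E
```

```text
t 5.45 pos [ 0.5393 -0.282   0.1034] q [-0.4818  0.213   0.0707  1.4258  0.     -0.349 ] tool z [ 0.0023 -0.0012 -1.    ]
tool y yaw 1.4379595794466007 d units [0.0139 0.0232 1.7189]
turn units (tool z down: negative of world) -0.0038969162047175106
0.6517235540386235
slide 0.97 [259.4 223.9] [ 0.5552 -0.2828  0.036 ]
slide 0.66 [123.4 264.6] [ 0.5771 -0.3978  0.036 ]
label 0.92 [140.2 248.3] [ 0.5616 -0.3771  0.041 ]
label 0.63 [257.1 257.3] [ 0.5809 -0.288   0.041 ]
label 0.58 [145.9   7.9] [ 0.3998 -0.3328  0.041 ]
```

View pics/w4.png

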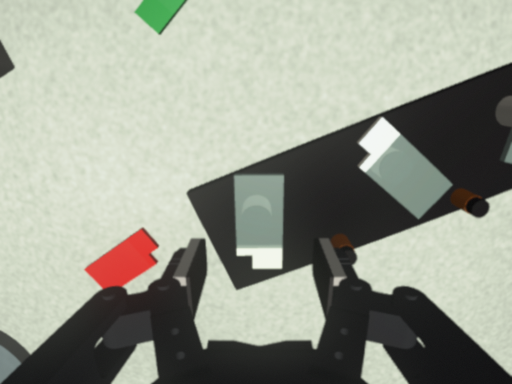

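The view is aligned: the slide, at columns 235–284, is centred between the pads at 206 and 316. I'll descend, then close.

>>> drive_tool(increments=[{"dx": 0,"dy": 0,"dz": 0.5,"turn": 0,"gripper": 0.3},{"dx": 0,"dy": 0,"dz": 0.5,"turn": 0,"gripper": 0.3},{"dx": 0,"dy": 0,"dz": 0.4,"turn": 0,"gripper": 0.3},{"dx": 0,"dy": 0,"dz": 0.3,"turn": 0,"gripper": 0.3},{"dx": 0,"dy": 0.02,"dz": 0,"turn": 0,"gripper": 0.3},{"dx": 0,"dy": 0,"dz": 0,"turn": 0,"gripper": 0.1},{"dx": 0,"dy": 0,"dz": 0,"turn": 0,"gripper": 0.0},{"dx": 0,"dy": 0,"dz": 0,"turn": 0,"gripper": -0.1}], grip_force=40)

```text
t: 6.55
eef_pos: [0.5391, -0.2813, 0.0169]
tool_rot: [0.206, 3.134, -0.001]
ft_force: [0.7, 0.3, -0.9]
opening: 0.448
finger_force: 0.0
```

>>> drive_tool(increments=[{"dx": 0,"dy": 0,"dz": 0,"turn": 0,"gripper": -0.3},{"dx": 0,"dy": 0,"dz": 0,"turn": 0,"gripper": -1},{"dx": 0,"dy": 0,"dz": 0,"turn": 0,"gripper": -1},{"dx": 0,"dy": 0,"dz": 0,"turn": 0,"gripper": -1}])

```text
t: 7.05
eef_pos: [0.5391, -0.2813, 0.017]
tool_rot: [0.206, 3.134, -0.001]
ft_force: [-1.5, 0.4, 6.0]
opening: 0.398
finger_force: 39.7
```

>>> drive_tool(increments=[{"dx": 0,"dy": 0,"dz": -0.2,"turn": 0,"gripper": -1},{"dx": 0,"dy": 0,"dz": -0.4,"turn": 0,"gripper": -1},{"dx": 0,"dy": 0,"dz": -0.6,"turn": 0,"gripper": -1},{"dx": 0,"dy": 0,"dz": -0.7,"turn": 0,"gripper": -1},{"dx": 0,"dy": 0,"dz": -0.7,"turn": 0,"gripper": -1},{"dx": 0,"dy": 0,"dz": -0.7,"turn": 0,"gripper": -1},{"dx": 0,"dy": 0,"dz": -0.4,"turn": 0,"gripper": -1},{"dx": 0,"dy": 0,"dz": 0,"turn": 0,"gripper": -1}])

```text
t: 8.05
eef_pos: [0.5395, -0.2815, 0.2041]
tool_rot: [0.206, 3.131, -0.003]
ft_force: [0.9, 0.3, 0.3]
opening: 0.397
finger_force: 39.8
```

```bash
python3 - <<'E'
from h import *
W=arm.read_camera('wrist');T=arm.read_camera('top')
np.save('T2.npy',T,allow_pickle=True)
s=arm.state();print(s['opening'],s['finger_force'])
a=W['color'][190:384,150:370];b=T['color'][135:225,115:195]
cv2.imwrite('pics/c5.png',np.hstack([cv2.resize(a,(440,388),interpolation=cv2.INTER_CUBIC),cv2.resize(b,(345,388),interpolation=cv2.INTER_CUBIC)])[:,:,::-1])
togo([.36,.2,.2],1.3)
for r in arm.mark_of(T,'reader')[:2]: print(r['confidence'],onplane(T,r['location'],0))
for r in arm.mark_of(T,'window')[:2]: print(r['confidence'],onplane(T,r['location'],.0675))
E
```

```text
0.3994380105015736 39.75577712059021
t 8.15 pos [ 0.5388 -0.2811  0.2011] q [-0.4809  0.2187  0.2655  1.6176 -0.     -0.3495] tool z [-0.  0. -1.]
tool y yaw 1.4394686033187585 d units [4.8047 9.0705 0.0226]
turn units (tool z down: negative of world) 0.2663654114916375
0.78 [0.5181 0.2583 0.    ]
0.62 [0.5229 0.2597 0.0675]
```

View pics/c5.png

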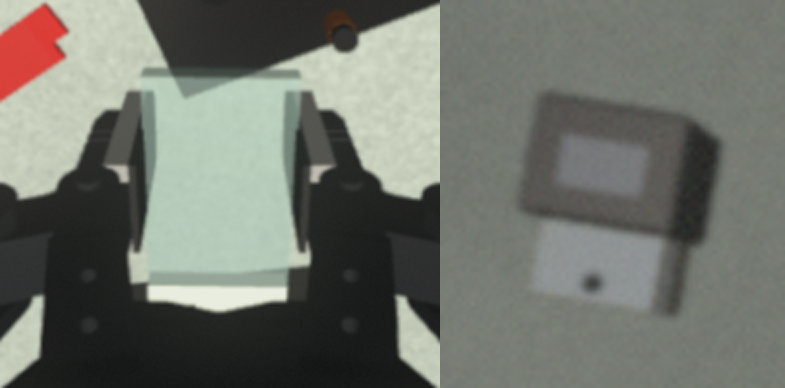

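The slide is held squarely between the pads: in c5's left crop its clear end is at (220,72) and its frosted end at (220,295). In the right crop the reader's roof mark is at (592,283). I'll move to where the wrist camera can see the reader from the side.

>>> drive_tool(increments=[{"dx": 0.1,"dy": 0.4,"dz": -0.1,"turn": 0,"gripper": -1},{"dx": 0.2,"dy": 0.7,"dz": -0.1,"turn": 0,"gripper": -1},{"dx": 0.3,"dy": 0.9,"dz": -0.2,"turn": 0,"gripper": -1},{"dx": 0.3,"dy": 0.9,"dz": -0.2,"turn": 0,"gripper": -1},{"dx": 0.3,"dy": 0.9,"dz": -0.2,"turn": 0,"gripper": -1},{"dx": 0.3,"dy": 0.9,"dz": -0.2,"turn": 0,"gripper": -1},{"dx": 0.3,"dy": 0.9,"dz": 0,"turn": 0,"gripper": -1},{"dx": 0.2,"dy": 0.8,"dz": 0,"turn": 0,"gripper": -1}])

```text
t: 9.25
eef_pos: [0.4803, 0.0515, 0.2515]
tool_rot: [0.205, 3.135, 0.0]
ft_force: [0.7, -0.1, -0.1]
opening: 0.397
finger_force: 39.8
```

>>> drive_tool(increments=[{"dx": 0.1,"dy": 0.6,"dz": 0,"turn": 0,"gripper": -1},{"dx": 0.1,"dy": 0.4,"dz": 0,"turn": 0,"gripper": -1},{"dx": 0,"dy": 0,"dz": 0,"turn": 0,"gripper": -1},{"dx": 0,"dy": 0,"dz": 0,"turn": 0,"gripper": -1}])

```text
t: 9.75
eef_pos: [0.4778, 0.1, 0.2512]
tool_rot: [-0.205, -3.135, 0.0]
ft_force: [0.0, -0.0, 0.2]
opening: 0.4
finger_force: 39.8
```

```bash
python3 - <<'E'
from h import *
W=arm.read_camera('wrist');np.save('w6.npy',W,allow_pickle=True)
s=arm.state();print(s['opening'],s['finger_force'])
cv2.imwrite('pics/w6.png',cv2.resize(W['color'],(800,600),interpolation=cv2.INTER_CUBIC)[:,:,::-1])
togo([.4,.28,.2],1.4)
for r in arm.mark_of(W,'reader')[:2]: print(r['confidence'],r['location'],onplane(W,r['location'],0))
for r in arm.mark_of(W,'window')[:2]: print(r['confidence'],r['location'],onplane(W,r['location'],.0675))
E
```

```text
0.40306450561417406 39.789127707481384
t 9.8 pos [0.478  0.0997 0.2513] q [ 0.2058 -0.0519  0.0741  1.697  -0.0001  0.3374] tool z [-0.0001 -0.0002 -1.    ]
tool y yaw 1.4392018235208468 d units [2.0195 3.3696 1.0248]
turn units (tool z down: negative of world) 0.07486996789870694
0.65 [378.0, 167.6] [0.516  0.2591 0.    ]
0.85 [402.7, 193.9] [0.5314 0.2629 0.0675]
```

View pics/w6.png

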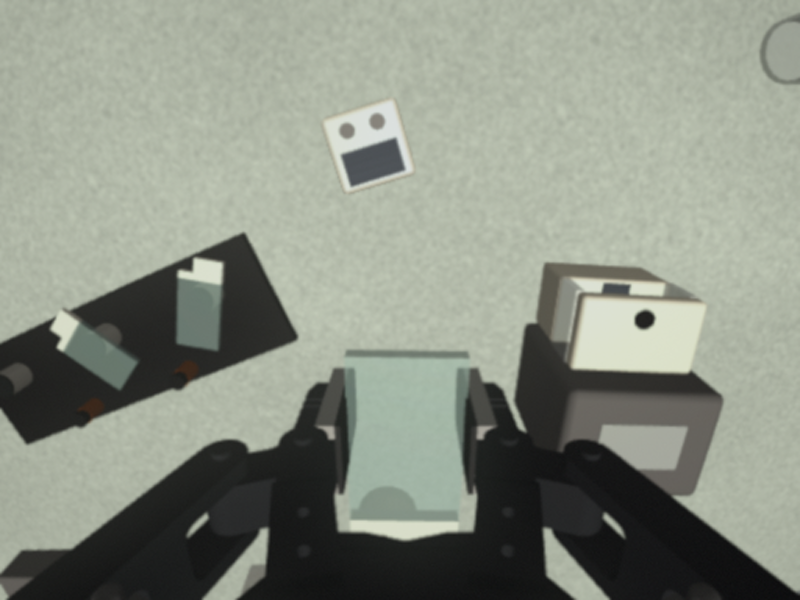

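```bash
python3 - <<'E'
from h import *
from scipy.optimize import least_squares
W=np.load('w6.npy',allow_pickle=True).item();T=np.load('T2.npy',allow_pickle=True).item()
k=lambda c:(np.array(c,float)+.5)*.64-.5
g=cv2.cvtColor(W['color'],cv2.COLOR_RGB2GRAY)
y0,x0=195,402;b=g[y0:y0+20,x0:x0+20]<90;ys,xs=np.nonzero(b);mk=np.array([xs.mean()+x0,ys.mean()+y0]);print('mark',mk,b.sum(),onplane(W,mk,.099))
uv=[k(c) for c in[(580,294),(705,302),(571,367),(690,373)]]+[mk]
m=np.array([[0,-45],[0,45],[55,-45],[55,45],[14,0]])/1e3
P=np.array([onplane(W,q,.099)[:2] for q in uv]);print(P)
def f(p):
    R=np.array([[np.cos(p[2]),-np.sin(p[2])],[np.sin(p[2]),np.cos(p[2])]]);return ((m@R.T+p[:2]-P)*[[1],[1],[1],[1],[2]]).ravel()
r=least_squares(f,[.51,.26,-.15]);p=r.x;print('reader',p,'res mm',r.fun.reshape(-1,2)*1e3)
# top camera mark
t=cv2.cvtColor(T['color'],cv2.COLOR_RGB2GRAY)
q=proj(T,[*P[4],.099]);i,j=int(q[1]),int(q[0]);w=255.-t[i-5:i+6,j-5:j+6];w=np.clip(w-np.median(w)-15,0,None);Y,X=np.mgrid[i-5:i+6,j-5:j+6]
print('top mark',q,(w*X).sum()/w.sum(),(w*Y).sum()/w.sum(),onplane(T,[(w*X).sum()/w.sum(),(w*Y).sum()/w.sum()],.099))
# slide in tool predicted
s=arm.state();R=Ro.from_rotvec(s['tool_rot']).as_matrix()
for X in[(.0241,-.0175,-.024),(.0241,.0175,-.024),(.0241,-.0175,-.019),(.0241,.0175,-.019),(-.0339,-.0175,-.024),(-.0339,.0175,-.024)]:
    print(X,(proj(W,s['eef_pos']+R@np.array(X))+.5)/.64-.5)
for c in [(408,352),(408,400),(408,470),(400,527)]:
    u=k(c);a=atdepth(W,u);print('depth pt',c,R.T@(a-s['eef_pos']))
u=p[:2]+np.array([np.cos(p[2]),np.sin(p[2])])*(.014-.0429-.10)
togo([*u,.0435],p[2]+np.pi/2);print(u)
E
```

```text
mark [412.1068 204.0874] 103 [0.5316 0.2589 0.099 ]
[[0.5075 0.2144]
 [0.5248 0.302 ]
 [0.5608 0.2074]
 [0.5784 0.2949]
 [0.5316 0.2589]]
reader [ 0.5169  0.2606 -0.1843] res mm [[ 1.1043  1.9594]
 [ 0.2673  2.8587]
 [ 1.8525 -1.1289]
 [ 0.7414 -0.1456]
 [-1.9827 -1.7718]]
top mark [149.9249 199.8301] 149.80351437699682 200.29712460063897 [0.5302 0.2593 0.099 ]
(0.0241, -0.0175, -0.024) [337.1147 356.5975]
(0.0241, 0.0175, -0.024) [463.2568 356.6926]
(0.0241, -0.0175, -0.019) [339.4778 349.1202]
(0.0241, 0.0175, -0.019) [461.2293 349.2099]
(-0.0339, -0.0175, -0.024) [346.2608 520.0413]
(-0.0339, 0.0175, -0.024) [455.1887 520.1426]
depth pt (408, 352) [ 0.0233  0.0022 -0.0193]
depth pt (408, 400) [ 0.0096  0.0022 -0.0225]
depth pt (408, 470) [-0.0141  0.0023 -0.0239]
depth pt (400, 527) [-0.0372 -0.0002 -0.0235]
t 9.9 pos [0.4782 0.0995 0.2513] q [ 0.2052 -0.0517  0.0744  1.6969 -0.0001  0.3375] tool z [-0.     -0.0001 -1.    ]
tool y yaw 1.4385058463461387 d units [2.2326 3.4301 4.1555]
turn units (tool z down: negative of world) 0.09938451769908645
[0.3901 0.2842]
```

```bash
cat > edges.py <<'E'
from h import *
from scipy.ndimage import map_coordinates
def edges(W,p,rng=6):
    g=cv2.GaussianBlur(cv2.cvtColor(W['color'],cv2.COLOR_RGB2GRAY).astype(float),(0,0),.8)
    R=np.array([[np.cos(p[2]),-np.sin(p[2])],[np.sin(p[2]),np.cos(p[2])]])
    L={'front':((0,-45),(0,45),.099),'L':((0,45),(55,45),.099),'R':((0,-45),(55,-45),.099),'hfront':((55,-55),(55,55),.13),
       'hL':((55,55),(110,55),.13),'hR':((55,-55),(110,-55),.13)}
    for n,(a,b,z) in L.items():
        pts=[]
        for f in np.linspace(.15,.85,25):
            X=p[:2]+R@(np.array(a)*(1-f)+np.array(b)*f)/1e3
            d=R@(np.array(b)-a);d=np.array([-d[1],d[0]])/np.hypot(*d)
            u=proj(W,[*X,z]);nn=proj(W,[*(X+d*.001),z])-u;nn/=np.hypot(*nn)
            s=np.arange(-rng,rng+.1,.25);q=u+s[:,None]*nn
            v=map_coordinates(g,[q[:,1],q[:,0]],order=1);gr=np.abs(np.gradient(v))
            i=gr.argmax();pts.append([*onplane(W,q[i],z)[:2],gr[i]])
        pts=np.array(pts);vx,vy,x,y=cv2.fitLine(pts[:,:2].astype(np.float32)*1000,cv2.DIST_HUBER,0,.01,.01).ravel()
        an=np.arctan2(vy,vx);an=an if abs(an)<.8 else (an-np.pi/2+np.pi/2)%np.pi-np.pi/2
        loc=R.T@(np.array([x,y])/1e3-p[:2])*1e3
        res=np.abs((pts[:,0]*1e3-x)*-vy+(pts[:,1]*1e3-y)*vx)
        print(n,'yaw',round(an,3),'mid in reader mm',loc,'med res',np.round(np.median(res),2),'grad',np.round(np.median(pts[:,2]),1))
E
python3 - <<'E'
from edges import *
p=[.5169,.2600,-.165]
for f in('w6','T2'):
    print(f);edges(np.load(f+'.npy',allow_pickle=True).item(),p,6 if f=='w6' else 3)
W=np.load('w6.npy',allow_pickle=True).item()
c=W['color'][165:325,325:470]
cv2.imwrite('pics/c6.png',cv2.resize(c,None,fx=3.7,fy=3.7,interpolation=cv2.INTER_CUBIC)[:,:,::-1])
E
```

```text
w6
front yaw -0.19 mid in reader mm [-0.0793  0.2626] med res 0.42 grad 8.0
L yaw -0.186 mid in reader mm [26.8584 43.7829] med res 0.24 grad 3.3
R yaw -0.183 mid in reader mm [ 30.8687 -44.7548] med res 0.18 grad 8.0
hfront yaw -0.186 mid in reader mm [54.6364  0.3209] med res 0.27 grad 2.6
hL yaw -0.169 mid in reader mm [81.5394 51.2015] med res 0.31 grad 6.1
hR yaw -0.111 mid in reader mm [ 80.2235 -55.6663] med res 0.78 grad 2.6
T2
front yaw -0.182 mid in reader mm [ 1.7606 -0.3932] med res 1.25 grad 2.0
L yaw -0.215 mid in reader mm [29.425  44.5396] med res 0.52 grad 1.8
R yaw -0.172 mid in reader mm [ 29.1042 -43.5481] med res 0.15 grad 4.1
hfront yaw -0.18 mid in reader mm [51.9477  3.2084] med res 0.4 grad 5.8
hL yaw -0.147 mid in reader mm [81.5375 54.0247] med res 0.53 grad 2.5
hR yaw -0.165 mid in reader mm [ 80.575 -53.581] med res 0.67 grad 3.1
```

View pics/c6.png

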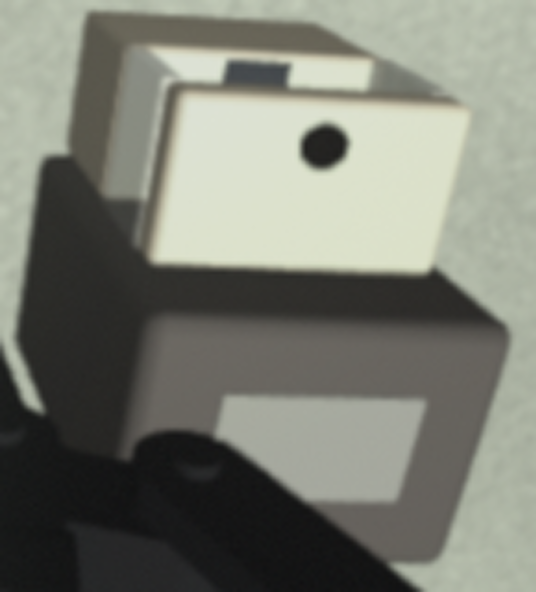

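Crop c6 shows a clean roof slab with the mark at (325,145), and the edges agree on yaw ≈ -0.186. I'll go to the pre-insert point 80 mm in front, then come down.

>>> drive_tool(increments=[{"dx": 0.37,"dy": 0.48,"dz": 0,"turn": 0,"gripper": -1},{"dx": 0.37,"dy": 0.7,"dz": 0,"turn": 0,"gripper": -1},{"dx": 0.37,"dy": 0.8,"dz": 0,"turn": 0,"gripper": -1},{"dx": 0.37,"dy": 0.8,"dz": 0,"turn": 0,"gripper": -1},{"dx": 0.35,"dy": 0.64,"dz": 0,"turn": 0,"gripper": -1},{"dx": 0,"dy": 0,"dz": 0.4,"turn": 0.1,"gripper": -1},{"dx": 0,"dy": 0,"dz": 0.7,"turn": 0,"gripper": -1},{"dx": 0,"dy": 0,"dz": 0.8,"turn": 0,"gripper": -1}])

```text
t: 10.9
eef_pos: [0.4104, 0.2814, 0.1556]
tool_rot: [0.289, 3.127, 0.001]
ft_force: [0.6, 0.2, -0.1]
opening: 0.398
finger_force: 39.8
```

>>> drive_tool(increments=[{"dx": 0,"dy": 0,"dz": 0.8,"turn": 0,"gripper": -1},{"dx": 0,"dy": 0,"dz": 0.8,"turn": 0,"gripper": -1},{"dx": 0,"dy": 0,"dz": 0.6,"turn": 0,"gripper": -1},{"dx": 0,"dy": 0,"dz": 0,"turn": 0,"gripper": -1},{"dx": 0,"dy": 0,"dz": 0,"turn": 0,"gripper": -1}])

```text
t: 11.52
eef_pos: [0.4106, 0.2817, 0.0476]
tool_rot: [0.289, 3.127, 0.001]
ft_force: [0.9, 0.5, -0.5]
opening: 0.396
finger_force: 39.8
```

```bash
python3 - <<'E'
from h import *
W=arm.read_camera('wrist');np.save('w7.npy',W,allow_pickle=True)
s=arm.state();R=Ro.from_rotvec(s['tool_rot']).as_matrix();print(s['opening'],s['finger_force'],s['ft_force'])
for c in [(261,225),(261,255),(261,300),(256,337)]:
    print('depth pt',c,R.T@(atdepth(W,np.array(c))-s['eef_pos']))
togo([.4888,.2664,.0435],-.186+np.pi/2)
E
```

```text
0.39775932408862036 39.84711170196533 [ 0.0848 -0.0245  0.5363]
depth pt (261, 225) [ 0.0238  0.0015 -0.0203]
depth pt (261, 255) [ 0.0109  0.0015 -0.0241]
depth pt (261, 300) [-0.0138  0.0015 -0.0238]
depth pt (256, 337) [-0.0368 -0.001  -0.0238]
t 11.575 pos [0.4108 0.2819 0.048 ] q [ 0.6014 -0.0298 -0.2979  1.3005 -0.      0.7856] tool z [ 0.0019  0.0013 -1.    ]
tool y yaw 1.3866138993358263 d units [-1.5897 -0.0201  0.0926]
turn units (tool z down: negative of world) 0.0034713078518047633
```

>>> drive_tool(increments=[{"dx": 0,"dy": -0.02,"dz": 0.09,"turn": 0,"gripper": -1},{"dx": -0.2,"dy": 0,"dz": 0,"turn": 0,"gripper": -1},{"dx": -0.3,"dy": 0,"dz": 0,"turn": 0,"gripper": -1},{"dx": -0.3,"dy": 0,"dz": 0,"turn": 0,"gripper": -1},{"dx": -0.2,"dy": 0,"dz": 0,"turn": 0,"gripper": -1},{"dx": 0,"dy": 0,"dz": 0,"turn": 0,"gripper": -1}])

```text
t: 12.32
eef_pos: [0.4596, 0.2712, 0.0415]
tool_rot: [-0.29, -3.128, 0.0]
ft_force: [-0.3, 0.9, -0.9]
opening: 0.398
finger_force: 39.8
```

>>> drive_tool(increments=[{"dx": -0.2,"dy": 0,"dz": 0,"turn": 0,"gripper": -1},{"dx": -0.2,"dy": 0,"dz": 0,"turn": 0,"gripper": -1},{"dx": -0.18,"dy": 0,"dz": 0,"turn": 0,"gripper": -1},{"dx": 0,"dy": 0,"dz": 0,"turn": 0,"gripper": -1},{"dx": 0,"dy": 0,"dz": 0,"turn": 0,"gripper": -1}])

```text
t: 12.95
eef_pos: [0.4873, 0.2661, 0.0417]
tool_rot: [-0.288, -3.128, 0.0]
ft_force: [-0.4, -0.4, -0.5]
opening: 0.398
finger_force: 39.8
```

```bash
python3 - <<'E'
from h import *
T=arm.read_camera('top');S=arm.read_camera('scene');W=arm.read_camera('wrist')
s=arm.state();print(s['opening'],s['finger_force'],s['ft_force'],s['qd'])
togo([.4888,.2664,.0435],-.186+np.pi/2)
cv2.imwrite('pics/f.png',np.hstack([cv2.resize(S['color'][195:295,255:355],(400,400),interpolation=cv2.INTER_CUBIC),cv2.resize(W['color'][184:384,150:350],(400,400),interpolation=cv2.INTER_CUBIC)])[:,:,::-1])
for n,p in(('S',S),('W',W)):
  for th in('label','window'):
    for r in arm.mark_of(p,th)[:2]: print(n,th,r['confidence'],r['location'],onplane(p,r['location'],.0675))
E
```

```text
0.39728351273600865 39.849432706832886 [ 1.2812 -0.1158 -0.5348] [ 0.0011 -0.0014  0.0001 -0.0005  0.      0.0002]
t 13.1 pos [0.4872 0.2663 0.0418] q [ 0.5002  0.1102 -0.1655  1.2953  0.      0.6837] tool z [-0.0001 -0.     -1.    ]
tool y yaw 1.3872866353043365 d units [-0.0312  0.0088 -0.0343]
turn units (tool z down: negative of world) 0.004756138909213994
S label 0.6 [227.7, 143.1] [ 0.4122 -0.3037  0.0675]
S label 0.52 [185.5, 164.9] [ 0.6159 -0.3345  0.0675]
S window 0.75 [313.7, 239.4] [0.5269 0.2574 0.0675]
S window 0.7 [316.9, 239.0] [0.5176 0.2643 0.0675]
W label 0.95 [254.4, 347.8] [0.5287 0.257  0.0675]
```

View pics/f.png

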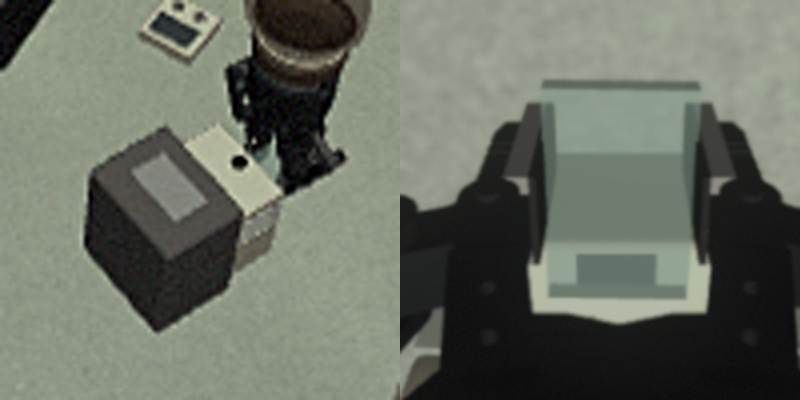

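In f.png the slide is in the mouth. The dark floor window (centre 616) is laterally centred under the slide (centre 617), with no contact force. I'll make one small trim and hand in.

>>> drive_tool(increments=[{"dx": -0.03,"dy": 0,"dz": -0.03,"turn": 0,"gripper": -1},{"dx": 0,"dy": 0,"dz": 0,"turn": 0,"gripper": -1},{"dx": 0,"dy": 0,"dz": 0,"turn": 0,"gripper": -1},{"dx": 0,"dy": 0,"dz": 0,"turn": 0,"gripper": -1}])

```text
t: 13.8
eef_pos: [0.4889, 0.2659, 0.0432]
tool_rot: [-0.288, -3.128, 0.0]
ft_force: [-0.3, 0.1, 0.1]
opening: 0.398
finger_force: 39.9
```

```bash
python3 - <<'E'
from h import *
togo([.4888,.2664,.0435],-.186+np.pi/2)
print(arm.finish_job())
E
```

```text
t 13.8 pos [0.4889 0.2659 0.0432] q [ 0.4981  0.1125 -0.16    1.2983  0.      0.6819] tool z [-0.0001 -0.     -1.    ]
tool y yaw 1.3870181293691006 d units [ 0.0032  0.0097 -0.0053]
turn units (tool z down: negative of world) 0.004243330347106395
the job is handed in; nothing more can be done
None
```

I handed the job in at 13.8 s with the label-up slide still gripped, level and square in the reader mouth, its label within about 1 mm of my measured window point; no verdict came back.

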